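# Find the castor with side play and shim it

## Robot

A 6-joint arm with a two-finger parallel gripper is mounted at the origin on the work surface. World frame = base frame: x ahead of the robot, y to its left, z up, the work surface at z = 0. Lengths are in m, angles in degrees, forces in N, time in s.
With the tool pointing down it reaches from about 0.25 to 0.725 m from the base axis. Payload 9.7 kg.
Tool frame: the origin (TCP) lies between the finger pads; the fingertips stand 17 mm ahead of it and the grasp point (between the pads) lies 2 mm behind it; z points along the fingers, y is the direction in which the jaws open and shut (so a half turn about z gives the same grasp; the last joint's range is limited). The gripper opens to 85 mm and grips with 20 to 120 N. Pads are 22 mm wide; open, the fingers measure 114 mm over their backs; the gripper's body (76 mm by 85 mm) begins 54 mm behind the grasp point. The pads swing forward as they close: fully open they stand 13 mm farther back than shut.
Start: joints at [63.885, 4.979, 10.078, 95.1, 0, 90], TCP at [0.242, 0.494, 0.248] pointing down, gripper open.
Joint ranges: [-179.16, 179.16], [-48.56, 103.87], [-65.8, 70.77], [-126.05, 130.52], [-82.76, 87.17], [-180, 180]. Speed limits (degrees/s): [127.2, 127.2, 147.25, 180, 180, 180].

## Interface

Orientations are given as [roll, pitch, yaw] about the fixed x, y, z axes, in that order (R = Rz(yaw) Ry(pitch) Rx(roll)).
In Python, from workcell import monitor, cams, order gives the robot as it stands. The module is installed in compiled form; this text tells all that it offers.
- The arm moves only by the shell command python3 -m handwheel 'ROWS' [OPENING] [FORCE]. ROWS is JSON, a list of rows, each a list of 6 numbers: the shift along the tool's x, y, z in m, then the turn, a rotation vector about the tool's x, y, z in degrees. In form: [[tx, ty, tz, wx, wy, wz], ...]. A call has exactly 8 rows; each row shifts and turns the commanded pose from where the row before left it, along the tool's axes as they then stand; what a row does not reach is not made up. A row lasts 1/12 s, in which the tool goes at most 41.7 mm and 7.16 degrees, less where a joint would pass 70% of its speed; a pose out of reach is approached as far as the arm can. A call is refused whole if a number of a shift passes 0.0417 or a number of a turn 7.16, either way. A call with a gripper value outside its range is refused whole. OPENING is the opening, from -1 (shut) to 1 (fully open), set as the call begins (- or left out, the last holds). The fingers move at their own pace and stop on an object; FORCE is the grip in N (left out, the last holds). Time passes only in rows, so rows that do not move let the fingers close, or fill a call up. It gives the time, the measured TCP pose, the force and the opening at its end, in the units of the state.
- monitor.get_obs(): the state, without advancing time (a new reading comes with each control period).
- cams.camera(name): name is "scene" or "side" or "wrist"; returns a dict with "img" (420x560x3 uint8, red, green, blue), "depth" (420x560 float32, m along the optical axis (not along the pixel's ray), 0 where there is no reading), "fx", "fy", "cx", "cy" (pixels), "distortion" ([k1, k2, p1, p2, k3] as OpenCV has them; the pictures are not rectified), "rvec" (rotation vector, rad) and "tvec" (3), from world to camera coordinates, as OpenCV has them; the wrist camera has in their place "tool_from_camera" (4x4, takes a point from camera to tool coordinates, whose origin is the TCP and whose axes are the flange's). Camera axes: x right, y down, z forward; pixel columns grow to the right and rows downward; lengths in m; the calibration is good to about 2 mm. A picture is of the moment at which its call begins: read the wrist's pose just before it.
- order.job_done(): hands the job in, once; it reports no verdict.
The state is a dict: "time": time; "q": joint angles; "qd": joint speeds; "joint_efforts": joint torques, N m; "ee_pos": TCP position; "tcp_rot": TCP orientation; "wrist_force": force on the tool from outside, world axes, zero at the start; "torque": the same for the moment, N m; "opening": finger opening in m.
Only numpy, scipy, OpenCV 4.12 (cv2) and the standard library are available. Lean on these libraries where they do the work, as an engineer would, in place of code of your own. Each camera call takes 0.05 s, during which the arm holds its last target. There are 200 camera calls.

## Task

One of the three trolley castors on the bar has worn bearings: rock the wheels gently to and fro along their axles, with never more than about 10 N, until you find the one that slides, and move that one fully over both ways, first towards the post at the end of the bar and then away from it. Then take the slotted spacer from its stand and slip it, prongs down, over that wheel's axle into the opened gap between the wheel and the fork cheek on the post side, until its prongs stand on the fork's base plate, without forcing it, and let go. Leave the bottle, the jar and the screwdriver where they are.

Things in the scene. Friction and masses are not known exactly. Their poses are not given: they have to be found in the camera images.
- bar: Aluminium bar 430 x 60 x 30 mm fixed on the table, three castors bolted on wheel-up at y = -120, 0 and +120 mm. A plain steel post (18 mm thick, 40 mm tall above the bar) stands near its +y end, 195 mm from the middle. Origin: centre of the underside; x across the bar, y along it to the post, z up.
- axle_1 (a point): Middle of the axle of wheel 1 (farthest from the post), fixed to the bar, 75 mm above the table. The axle, 10 mm thick, runs along the bar's y between two steel fork cheeks 4 mm thick, 34 mm wide; their inner faces lie 21.2 mm either side of this point, their tops are 83 mm above the table. The brakes are on: no wheel turns.
- axle_2 (a point): The same for wheel 2, the middle one. One of the three wheels, not known beforehand, is worn: it slides along its axle up to 8 mm either way from the middle, against about 1.5 N of friction, and stays where it is left.
- axle_3 (a point): The same for wheel 3, next to the post. The two sound wheels give less than 1 mm to a push of 5 N and stop firmly. All three start in the middle (8 mm gap to each cheek) and look alike.
- top_1 (a point): Top of the tyre of wheel 1, middle of its tread, 112.5 mm above the table; moves with the wheel along the axle. Wheel 75 mm in diameter, 26 mm wide along the bar's y, plain grey with flat sides, which stand free above the fork cheeks' tops.
- top_2 (a point): The same for wheel 2, the middle one.
- top_3 (a point): The same for wheel 3, the one next to the post.
- spacer: Loose slotted aluminium spacer, about 120 g: a flat plate 40 mm wide (x), 13 mm thick (y), 116 mm tall (z), whose lowest 50 mm are two round-ended prongs of 13 mm diameter with a 14 mm slot between them (prong centres at x = -13.5 and +13.5 mm). Origin: centre of its lower end; it stands upright (a slight lean of up to 0.05 rad), prongs down, in the stand. Hold the upper part.
- crotch (a point): Top end of the spacer's slot, 50 mm above its lower end, on its centre line. When the spacer is fully home its prongs stand astride the axle, their ends on the fork's base plate (flat, 34 mm above the table), and this point is 84 mm above the table; the plate is then across the bar (its x along the bar's x, either way round), between tyre and cheek.
- stand: Fixed black block 90 (x) x 60 (y) x 42 mm with an upright slot 42 x 14.5 mm, 34 mm deep, in which the spacer stands. It is on the left or on the right of the bar. Origin: centre of the underside.
- tray: Fixed low steel tray 100 x 130 x 30 mm with a few nuts, on the other side; not used. Origin: centre of the underside.
- bottle: White plastic bottle, 52 mm thick, 130 mm tall, standing; bystander. Origin: centre of its foot.
- jar: Amber glass jar, 60 mm thick, 60 mm tall, standing; bystander. Origin: centre of its foot.
- screwdriver: Screwdriver lying flat between the robot and the bar; bystander. Origin: centre of its length, on the table.
Mind the look-alikes: they are no part of the job. Of the things that look like the spacer, the smallest one is meant.

How it is judged (in metres and radians):
On the way, in this order (a step that is already met when the one before it is completed fails the run):
1. the wheel with play has been pushed over towards the post (more than 6.5 mm) ((y of top_1 in the frame of bar above -0.1135 m or y of top_2 in the frame of bar above 0.0065 m or y of top_3 in the frame of bar above 0.1265 m)), for 0.05 s.
2. and then pushed over away from the post (more than 6.5 mm), the spacer still in its stand ((y of top_1 in the frame of bar below -0.1265 m or y of top_2 in the frame of bar below -0.0065 m or y of top_3 in the frame of bar below 0.1135 m) and distance between spacer and stand below 0.03 m), for 0.05 s.
At the end, for the whole second after the job is handed in: The spacer stands astride the axle of the wheel with play, post side: slot end 84 mm (+-3) above the table, within 5 mm of the axle's line across the bar, 9.5 to 16.5 mm from the wheel's nominal centre towards the post, upright within 0.2 rad, released, at rest (((y of crotch in the frame of bar between -0.1105 and -0.1035 m and x of crotch in the frame of bar between -0.005 and 0.005 m and z of crotch in the frame of bar between 0.081 and 0.087 m) or (y of crotch in the frame of bar between 0.0095 and 0.0165 m and x of crotch in the frame of bar between -0.005 and 0.005 m and z of crotch in the frame of bar between 0.081 and 0.087 m) or (y of crotch in the frame of bar between 0.1295 and 0.1365 m and x of crotch in the frame of bar between -0.005 and 0.005 m and z of crotch in the frame of bar between 0.081 and 0.087 m)) and angle between spacer's own z axis and vertical below 0.2 rad and linear speed of spacer below 0.02 m/s); the robot touches nothing.
It fails at once if a wheel is pushed by the fingers with more than 13 N (contact force between any of wheel_1, wheel_2, wheel_3 and the fingers above 13 N).
It fails at once if the spacer is forced against the bar, its forks or axles, or a wheel, with more than 25 N (contact force between spacer and bar above 25 N or contact force between spacer and wheel_1 above 25 N or contact force between spacer and wheel_2 above 25 N or contact force between spacer and wheel_3 above 25 N).
It fails at once if the bottle, the jar or the screwdriver is moved more than 20 mm (distance of any of bottle, jar, screwdriver from where it was at the start of the episode above 0.02 m).
It also fails if it takes over 72 s, if anything falls off the work surface, if the arm or the gripper's body presses on something with over 40 N, if the wrist force passes 120 N, or if a joint passes its speed limit or range.

## Working session

There is one attempt and no reset: what is moved stays moved. The work goes in short steps, Python scripts to look and compute and a shell command to move; the robot and the scene stay as the last step left them, time stands still between calls to the robot, and variables do not carry over. Pictures are saved under pics/ and viewed, about 8 in all and at most 12, crops included, and the job is handed in when it is done.

```bash
mkdir -p pics; cat > h.py <<'E'
from workcell import monitor, cams, order
import numpy as np, cv2
from scipy.spatial.transform import Rotation as R
def tool():
    o=monitor.get_obs(); T=np.eye(4); T[:3,:3]=R.from_euler('xyz',o['tcp_rot'],degrees=True).as_matrix(); T[:3,3]=o['ee_pos']; return T
def grab(name):
    T=tool(); c=cams.camera(name)
    K=np.array([[c['fx'],0,c['cx']],[0,c['fy'],c['cy']],[0,0,1]]); D=np.array(c['distortion'])
    if name=='wrist': W=T@np.array(c['tool_from_camera'])
    else:
        E=np.eye(4);E[:3,:3]=cv2.Rodrigues(np.array(c['rvec'],float))[0];E[:3,3]=np.ravel(c['tvec']);W=np.linalg.inv(E)
    return dict(img=c['img'],depth=c['depth'],K=K,D=D,W=W)
def save(c,fn): cv2.imwrite('pics/'+fn,c['img'][:,:,::-1])
def ray(c,uv):
    p=cv2.undistortPoints(np.array(uv,float).reshape(-1,1,2),c['K'],c['D']).reshape(-1,2)
    return c['W'][:3,3],np.c_[p,np.ones(len(p))]@c['W'][:3,:3].T
def onz(c,uv,z):
    o,d=ray(c,uv); return o+d*((z-o[2])/d[:,2])[:,None]
def cloud(c):
    v,u=np.mgrid[:420,:560]; o,d=ray(c,np.c_[u.ravel(),v.ravel()]); 
    P=o+d*c['depth'].ravel()[:,None]; P[c['depth'].ravel()==0]=np.nan; return P.reshape(420,560,3)
def proj(c,P):
    E=np.linalg.inv(c['W']); return cv2.projectPoints(np.array(P,float).reshape(-1,1,3),cv2.Rodrigues(E[:3,:3])[0],E[:3,3],c['K'],c['D'])[0].reshape(-1,2)
E
cat > a.py <<'E'
from h import *
import pickle
d={n:grab(n) for n in('scene','side','wrist')}
for n in d: save(d[n],n+'0.png'); print(n,d[n]['W'].round(3).tolist())
pickle.dump(d,open('c0.pkl','wb')); o=monitor.get_obs(); print(o)
E
python3 a.py
```

```text
scene [[-0.595, 0.694, -0.405, 1.005], [0.804, 0.521, -0.288, 0.33], [0.012, -0.497, -0.868, 1.015], [0.0, 0.0, 0.0, 1.0]]
side [[0.966, -0.181, 0.184, 0.34], [-0.258, -0.717, 0.648, -0.73], [0.015, -0.673, -0.739, 0.94], [0.0, 0.0, 0.0, 1.0]]
wrist [[0.441, 0.861, 0.253, 0.178], [0.898, -0.422, -0.126, 0.526], [-0.002, 0.282, -0.959, 0.373], [0.0, 0.0, 0.0, 1.0]]
{'time': 0.15, 'q': array([6.38859012e+01, 5.00351628e+00, 1.00451099e+01, 9.50989276e+01,
       1.38837645e-03, 9.00003928e+01]), 'qd': array([-0.11461845, -0.12536202,  0.07546559, -0.07241981, -0.0184498 ,
        0.04748204]), 'joint_efforts': array([-1.16004547e-03, -5.20761180e+01,  4.65045726e+01,  1.39228476e-02,
       -8.70947883e-05,  6.19085029e-06]), 'ee_pos': array([0.24201519, 0.49372168, 0.24775126]), 'tcp_rot': array([-1.79942666e+02, -1.38798274e-03,  1.53885507e+02]), 'wrist_force': array([-0.5164418 ,  0.00886431,  0.53569476]), 'torque': array([ 0.02107581, -0.03098134, -0.0199739 ]), 'opening': 0.08512884071930281}
```

View pics/scene0.png

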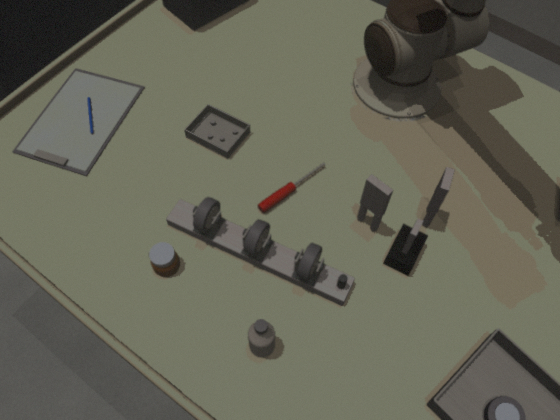

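View pics/side0.png

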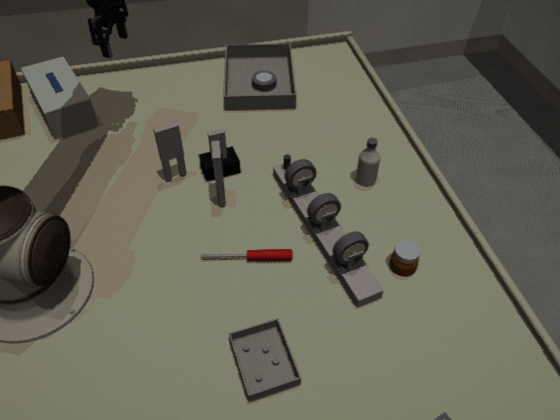

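The scene view shows the bar running from (180,215) to the post at (343,282), with the stand at (405,248). Near the stand are two larger look-alikes, at (375,205) and (440,195). The bottle is at (262,338), the jar at (164,260) and the screwdriver at (290,190).

```bash
cat > b.py <<'E'
from h import *
import pickle
d=pickle.load(open('c0.pkl','rb'))
for n in ('scene','side'):
    c=d[n]; P=cloud(c); print(n,'depth ok',np.isfinite(P[...,0]).mean(), 'table z', np.nanmedian(P[300:,100:300,2]))
    m=((P[...,2]>0.02)&(P[...,0]>.15)&(P[...,0]<.9)&(abs(P[...,1])<.6)).astype(np.uint8)
    k,l,s,ct=cv2.connectedComponentsWithStats(m)
    for i in range(1,k):
        if s[i,4]<40: continue
        Q=P[l==i]; print(ct[i].round(),s[i,4],'min',Q.min(0).round(3),'max',Q.max(0).round(3),'med',np.median(Q,0).round(3))
    # bar top band z 27..33
    b=P[(abs(P[...,2]-.03)<.004)&(P[...,0]>.3)&(P[...,0]<.75)]
    print(len(b))
im=cv2.resize(d['side']['img'][110:320,140:420],(840,630),interpolation=cv2.INTER_CUBIC)[:600,:800]
im2=cv2.resize(d['scene']['img'][150:310,330:470],(700,800))
im=np.hstack([cv2.resize(d['side']['img'][110:220,140:260],(400,367),interpolation=2),cv2.resize(d['scene']['img'][160:280,350:480],(398,367),interpolation=2)])
cv2.imwrite('pics/z1.png',np.clip(im[:,:,::-1]*1.8,0,255).astype(np.uint8))
E
python3 b.py
```

```text
scene depth ok 0.9961267006802721 table z -0.0010669673627856646
[192.  12.] 251 min [ 0.15  -0.599  0.021] max [ 0.178 -0.574  0.108] med [ 0.167 -0.583  0.063]
[217. 128.] 438 min [ 0.37  -0.344  0.02 ] max [ 0.483 -0.204  0.033] med [ 0.428 -0.274  0.026]
[418. 228.] 1864 min [0.297 0.233 0.02 ] max [0.487 0.301 0.166] med [0.424 0.269 0.043]
[375. 199.] 1072 min [0.41  0.133 0.021] max [0.437 0.192 0.166] med [0.431 0.165 0.121]
[275. 196.] 267 min [ 0.448 -0.059  0.02 ] max [ 0.544 -0.022  0.029] med [ 0.501 -0.041  0.023]
[262. 247.] 6018 min [ 0.563 -0.206  0.02 ] max [0.696 0.224 0.117] med [0.635 0.024 0.032]
[163. 257.] 745 min [ 0.742 -0.16   0.02 ] max [ 0.801 -0.101  0.064] med [ 0.775 -0.124  0.058]
[261. 337.] 779 min [0.763 0.117 0.021] max [0.814 0.168 0.134] med [0.796 0.149 0.088]
[483. 366.] 926 min [0.494 0.465 0.02 ] max [0.704 0.6   0.053] med [0.52  0.506 0.044]
[499. 408.] 512 min [0.595 0.563 0.021] max [0.657 0.6   0.036] med [0.627 0.581 0.03 ]
4773
side depth ok 0.9958375850340137 table z -0.00036397063792403817
[107.  23.] 1541 min [0.199 0.422 0.242] ma
[... 178 characters left out ...]
[0.663 0.6   0.035] med [0.626 0.579 0.028]
[169. 146.] 1104 min [0.295 0.246 0.02 ] max [0.353 0.282 0.166] med [0.324 0.259 0.111]
[218. 160.] 1393 min [0.389 0.129 0.02 ] max [0.485 0.303 0.166] med [0.424 0.242 0.06 ]
[368. 161.] 732 min [0.759 0.11  0.021] max [0.809 0.16  0.132] med [0.778 0.127 0.077]
[329. 227.] 5122 min [ 0.563 -0.209  0.02 ] max [0.697 0.224 0.115] med [ 0.628 -0.019  0.047]
[406. 256.] 735 min [ 0.742 -0.164  0.02 ] max [ 0.798 -0.106  0.065] med [ 0.766 -0.143  0.057]
[269. 252.] 306 min [ 0.443 -0.06   0.02 ] max [ 0.541 -0.022  0.029] med [ 0.492 -0.042  0.023]
[264. 358.] 654 min [ 0.371 -0.344  0.02 ] max [ 0.481 -0.207  0.034] med [ 0.428 -0.283  0.028]
3859
```

View pics/z1.png

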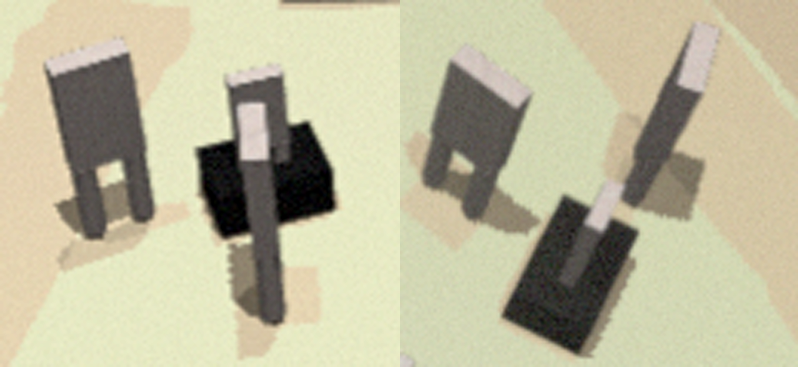

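The crop shows the smallest spacer standing in the black stand, with the two larger look-alikes free-standing at (0.32,0.26) and (0.43,0.16).

```bash
cat > c.py <<'E'
from h import *
import pickle
d=pickle.load(open('c0.pkl','rb')); A={}
for n in ('scene','side'):
    A[n]=cloud(d[n])[:].reshape(-1,3)
    Q=A[n]; x,y,z=Q.T
    print('==',n)
    near=(x>.55)&(x<.72)&(abs(y)<.24)
    def rect(m,t):
        r=cv2.minAreaRect(Q[m][:,:2].astype(np.float32)*1000); print(t,m.sum(),np.round(r[0],1),np.round(r[1],1),round(r[2],2),'z',np.median(Q[m][:,2]).round(4), np.percentile(Q[m][:,2],98).round(4))
    rect(near&(z>.024)&(z<.036),'bar')
    for k,(a,b) in enumerate([(-.3,-.06),(-.06,.06),(.06,.19)]):
        # split along bar approx
        rect(near&(z>.098)&(x+0*y>0)&(abs(y-[-.115,.01,.125][k])<.05),'w%d'%(k+1))
    rect(near&(z>.05)&(y>.175),'post')
    S=(x>.36)&(x<.5)&(y>.215)&(y<.33)
    rect(S&(z>.038)&(z<.045),'stand')
    rect(S&(z>.10),'sp'); rect(S&(z>.118)&(z<.13),'sptop'); rect(S&(z>.06)&(z<.09),'splow')
    W=Q[near&(z>.098)]; print(W[:,1].min(),W[:,1].max())
E
python3 c.py
```

```text
== scene
bar 3294 [629.7   8.2] [ 62.5 429.8] 9.78 z 0.0294 0.0348
w1 306 [ 651.3 -108.1] [56.1 28.2] 9.5 z 0.107 0.1128
w2 338 [631.9   8.1] [63.1 27.3] 8.94 z 0.1076 0.1131
w3 352 [609.9 126.1] [59.3 25.9] 9.27 z 0.1079 0.1134
post 84 [597.2 200. ] [17.2 16.4] 39.15 z 0.0679 0.0723
stand 825 [437.2 266.7] [93.9 59.1] 6.73 z 0.0413 0.0446
sp 135 [438.3 266. ] [40.8 12.6] 7.93 z 0.1223 0.1257
sptop 109 [438.1 265.6] [40.3 12.4] 6.42 z 0.1229 0.1257
splow 48 [456.2 269.7] [ 5.1 12.5] 16.46 z 0.075 0.0892
-0.1239660073022173 0.14222265926413769
== side
bar 2239 [629.5   8.5] [ 65.4 433.2] 10.03 z 0.0296 0.035
w1 333 [ 648.9 -110.2] [58.7 28.2] 8.5 z 0.1074 0.1134
w2 278 [628.9   7.4] [58.5 30.2] 8.46 z 0.1073 0.1131
w3 241 [606.6 125.2] [58.7 29.4] 9.02 z 0.1067 0.1134
post 66 [594.7 199.4] [19.  16.6] 47.68 z 0.0658 0.0718
stand 381 [436.7 266.5] [90.9 66.4] 5.54 z 0.0412 0.0448
sp 171 [436.6 265.8] [39.9 16.7] 10.97 z 0.1174 0.1258
sptop 83 [436.9 266.8] [39.6 16.4] 7.36 z 0.1222 0.1268
splow 76 [436.2 261.9] [14.2 41.2] 82.23 z 0.0749 0.089
-0.12630700787488236 0.14326583938449378
```

```bash
python3 -m handwheel '[[0,0,0,0,0,-7.16],[0,0,0,0,0,-7.16],[0,0,0,0,0,-7.16],[0,0,0,0,0,-7.16],[0,0,0,0,0,-7.16],[-0.0231,-0.0326,0,0,0,0],[-0.0231,-0.0326,0,0,0,0],[-0.0231,-0.0326,0,0,0,0]]' 0; python3 -c "
from h import *;print(monitor.get_obs()['q'])"
```

```text
time: 0.82
ee_pos: [0.3272, 0.4082, 0.2478]
tcp_rot: [-180.0, -0.0, -170.2]
wrist_force: [0.9, 0.4, 0.0]
opening: 0.0428
[ 5.12922382e+01  1.31071916e+00  6.19525879e+00  9.49245602e+01
 -4.15415796e-03  4.14828212e+01]
```

```bash
python3 -m handwheel '[[-0.0231,-0.0326,0,0,0,0],[-0.0231,-0.0326,0,0,0,0],[-0.0231,-0.0326,0,0,0,0],[-0.0231,-0.0326,0,0,0,0],[-0.0231,-0.0326,0,0,0,0],[-0.0231,-0.0326,0,0,0,0],[-0.0231,-0.0326,0,0,0,0],[-0.0231,-0.0326,0,0,0,0]]' 0; cat > bar.py <<'E'
from h import *
B=np.array([.6296,.0083]); a=np.radians(9.7); 
Y=np.array([-np.sin(a),np.cos(a)]);X=np.array([np.cos(a),np.sin(a)])
def bf(p): p=np.asarray(p)[:2]-B; return np.array([p@X,p@Y])*1000
def st():
    o=monitor.get_obs(); print('t %.2f'%o['time'],'bar mm',bf(o['ee_pos']).round(2),'z',round(o['ee_pos'][2]*1000,2),'rpy',np.round(o['tcp_rot'],2),'Fbar',np.round([o['wrist_force'][:2]@X,o['wrist_force'][:2]@Y,o['wrist_force'][2]],2),'op',round(o['opening']*1000,2))
if __name__=='__main__': st()
E
python3 bar.py
```

```text
time: 1.48
ee_pos: [0.5539, 0.1813, 0.2481]
tcp_rot: [180.0, -0.0, -170.3]
wrist_force: [0.8, 1.2, 0.1]
opening: 0.043
t 1.48 bar mm [-45.43 183.29] z 248.09 rpy [ 1.8000e+02 -1.0000e-02 -1.7032e+02] Fbar [1.02 1.08 0.14] op 42.96
```

```bash
python3 -m handwheel '[[-0.0227,-0.0316,0,0,0,0],[-0.0227,-0.0316,0,0,0,0],[0,0,0.04,0,0,0],[0,0,0.04,0,0,0],[0,0,0.02,0,0,0],[0,0,0,0,0,0],[0,0,0,0,0,0],[0,0,0,0,0,0]]' 0; python3 bar.py; python3 - <<'E'
from h import *
c=grab('wrist'); save(c,'w1.png')
E
```

```text
time: 2.15
ee_pos: [0.6088, 0.1287, 0.1503]
tcp_rot: [180.0, 0.1, -170.3]
wrist_force: [-0.8, 0.2, 0.5]
opening: 0.0427
t 2.15 bar mm [ -0.21 122.19] z 150.3 rpy [ 1.800e+02  1.200e-01 -1.703e+02] Fbar [-0.75  0.34  0.45] op 42.67
```

View pics/w1.png

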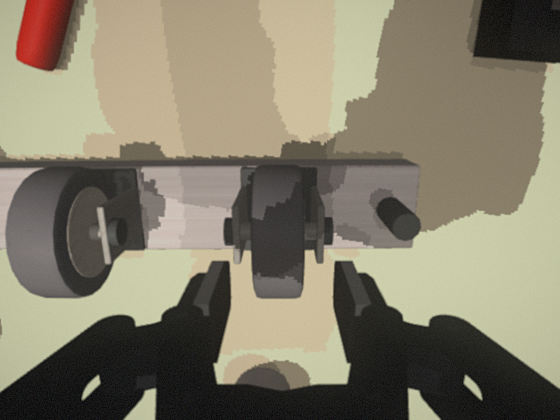

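The wrist view shows wheel 3 (column 278) midway between the finger pads (columns 230 and 333). Next I lower the gripper astride it.

```bash
python3 -m handwheel '[[0,-0.001,0.011,0,0,0],[0,0,0.011,0,0,0],[0,0,0.011,0,0,0],[0,0,0.011,0,0,0],[0,0,0,0,0,0],[0,0.002,0,0,0,0],[0,0.002,0,0,0,0],[0,0,0,0,0,0]]' 0; python3 bar.py
```

```text
time: 2.87
ee_pos: [0.608, 0.1319, 0.1049]
tcp_rot: [180.0, 0.0, -170.3]
wrist_force: [-0.3, 1.0, -0.6]
opening: 0.0425
t 2.87 bar mm [ -0.48 125.46] z 104.91 rpy [ 1.7999e+02  5.0000e-02 -1.7030e+02] Fbar [-0.09  1.04 -0.61] op 42.52
```

```bash
python3 -m handwheel '[[0,0.0004,0,0,0,0],[0,0.0003,0,0,0,0],[0,0.0003,0,0,0,0],[0,0.0002,0,0,0,0],[0,0.0002,0,0,0,0],[0,0.0002,0,0,0,0],[0,0,0,0,0,0],[0,0,0,0,0,0]]' 0; python3 bar.py;  python3 -m handwheel '[[0,0.0002,0,0,0,0],[0,0.0002,0,0,0,0],[0,0.0002,0,0,0,0],[0,0.0002,0,0,0,0],[0,0.0001,0,0,0,0],[0,0.0001,0,0,0,0],[0,0,0,0,0,0],[0,0,0,0,0,0]]' 0; python3 bar.py
```

```text
time: 3.53
ee_pos: [0.6075, 0.133, 0.1043]
tcp_rot: [-180.0, -0.0, -170.3]
wrist_force: [-0.1, -0.8, -0.6]
opening: 0.0424
t 3.53 bar mm [ -0.79 126.6 ] z 104.26 rpy [-180.     -0.   -170.32] Fbar [-0.21 -0.8  -0.62] op 42.41
time: 4.2
ee_pos: [0.6073, 0.134, 0.1043]
tcp_rot: [-180.0, -0.0, -170.3]
wrist_force: [0.1, 0.5, 0.2]
opening: 0.0427
t 4.20 bar mm [ -0.77 127.62] z 104.26 rpy [-180.     -0.   -170.32] Fbar [0.15 0.46 0.19] op 42.71
```

```bash
python3 -m handwheel '[[0,0.0002,0,0,0,0],[0,0.0002,0,0,0,0],[0,0.0002,0,0,0,0],[0,0.0001,0,0,0,0],[0,0.0001,0,0,0,0],[0,0.0001,0,0,0,0],[0,0.0001,0,0,0,0],[0,0,0,0,0,0]]' 0; python3 bar.py
```

```text
time: 4.87
ee_pos: [0.6072, 0.1349, 0.1043]
tcp_rot: [-180.0, 0.0, -170.3]
wrist_force: [0.0, -1.3, 0.7]
opening: 0.0426
t 4.87 bar mm [ -0.74 128.53] z 104.3 rpy [-179.99    0.   -170.32] Fbar [-0.19 -1.32  0.69] op 42.57
```

```bash
python3 -m handwheel '[[0,0.0002,0,0,0,0],[0,0.0002,0,0,0,0],[0,0.0001,0,0,0,0],[0,0.0001,0,0,0,0],[0,0.0001,0,0,0,0],[0,0.0001,0,0,0,0],[0,0,0,0,0,0],[0,0,0,0,0,0]]' 0; python3 bar.py
```

```text
time: 5.53
ee_pos: [0.607, 0.1358, 0.1043]
tcp_rot: [180.0, 0.0, -170.3]
wrist_force: [-0.4, -1.3, 0.0]
opening: 0.0428
t 5.53 bar mm [ -0.76 129.43] z 104.31 rpy [ 180.      0.   -170.31] Fbar [-0.64 -1.18  0.03] op 42.83
```

```bash
python3 -m handwheel '[[0,0.0002,0,0,0,0],[0,0.0002,0,0,0,0],[0,0.0001,0,0,0,0],[0,0.0001,0,0,0,0],[0,0.0001,0,0,0,0],[0,0.0001,0,0,0,0],[0,0,0,0,0,0],[0,0,0,0,0,0]]' 0; python3 bar.py
```

```text
time: 6.2
ee_pos: [0.6069, 0.1365, 0.1043]
tcp_rot: [180.0, -0.0, -170.3]
wrist_force: [-0.0, -0.3, -0.4]
opening: 0.0422
t 6.20 bar mm [ -0.78 130.22] z 104.28 rpy [ 180.     -0.   -170.31] Fbar [-0.08 -0.3  -0.38] op 42.25
```

```bash
python3 -m handwheel '[[0,0.0002,0,0,0,0],[0,0.0002,0,0,0,0],[0,0.0001,0,0,0,0],[0,0.0001,0,0,0,0],[0,0.0001,0,0,0,0],[0,0.0001,0,0,0,0],[0,0,0,0,0,0],[0,0,0,0,0,0]]' 0; python3 bar.py; cat > wy.py <<'E'
from bar import *
import sys
c=grab('wrist'); Q=cloud(c).reshape(-1,3); b=(Q[:,:2]-B)@np.c_[X,Y]*1000; z=Q[:,2]*1000
t0=bf(tool()[:3,3])
for k in range(int(sys.argv[1]),int(sys.argv[1])+1):
    n=120*(k-2); m=(abs(b[:,0])<32)&(abs(b[:,1]-n)<40)&(z>92)&(z<118)
    print('pts',m.sum())
    for lo in (-30,-22,-14,-6,2,10,18):
        s=m&(b[:,0]>lo)&(b[:,0]<lo+8)
        if s.sum()>20: print(lo,s.sum(),np.percentile(b[s,1],[1,50,99]).round(1),np.percentile(z[s],[1,99]).round(1))
E
python3 wy.py 3
```

```text
time: 6.87
ee_pos: [0.6067, 0.1373, 0.1043]
tcp_rot: [180.0, -0.0, -170.3]
wrist_force: [-0.6, -2.5, 0.1]
opening: 0.0429
t 6.87 bar mm [ -0.79 131.04] z 104.3 rpy [ 180.     -0.   -170.31] Fbar [-0.99 -2.41  0.14] op 42.86
pts 12154
-30 1924 [110.4 123.  135.6] [ 95.4 106.2]
-22 1836 [110.2 123.4 135.9] [101.9 110.4]
-14 3385 [ 97.1 121.3 159. ] [ 93.9 117.6]
-6 1774 [109.8 124.7 152.9] [ 94.8 117.4]
2 1463 [109.7 124.6 152.9] [ 94.4 117.2]
10 835 [110.8 123.5 135.8] [105.3 110.8]
18 436 [111.2 123.5 135.5] [101.  107.1]
```

```bash
python3 -m handwheel '[[0,0.0001,0,0,0,0],[0,0.0001,0,0,0,0],[0,0.0001,0,0,0,0],[0,0.0001,0,0,0,0],[0,0.0001,0,0,0,0],[0,0.0001,0,0,0,0],[0,0,0,0,0,0],[0,0,0,0,0,0]]' 0; python3 bar.py; python3 wy.py 3 | sed -n 2,4p
```

```text
time: 7.58
ee_pos: [0.6066, 0.1379, 0.1043]
tcp_rot: [180.0, -0.0, -170.3]
wrist_force: [-0.0, -2.3, 0.7]
opening: 0.0424
t 7.58 bar mm [ -0.79 131.64] z 104.27 rpy [ 180.     -0.   -170.31] Fbar [-0.4  -2.22  0.71] op 42.35
-30 1919 [111.  123.7 136.2] [ 95.6 106.3]
-22 1833 [110.9 123.9 136.7] [ 98.5 110.4]
-14 3385 [ 97.7 121.9 159.5] [ 93.9 117.6]
```

```bash
python3 -m handwheel '[[0,0.0002,0,0,0,0],[0,0.0002,0,0,0,0],[0,0.0002,0,0,0,0],[0,0.0001,0,0,0,0],[0,0.0001,0,0,0,0],[0,0.0001,0,0,0,0],[0,0.0001,0,0,0,0],[0,0,0,0,0,0]]' 0; python3 bar.py; python3 wy.py 3 | sed -n 2,3p
```

```text
time: 8.3
ee_pos: [0.6065, 0.1389, 0.1043]
tcp_rot: [180.0, -0.0, -170.3]
wrist_force: [-0.1, -1.5, 0.8]
opening: 0.0427
t 8.30 bar mm [ -0.8  132.64] z 104.25 rpy [ 1.8000e+02 -1.0000e-02 -1.7031e+02] Fbar [-0.4  -1.47  0.79] op 42.72
-30 1907 [112.  124.7 137.2] [ 95.8 106.2]
-22 1851 [111.8 124.9 137.5] [101.6 110.5]
```

Wheel 3 slides: the image shows it following the finger at a steady force of about 2 N. I keep pushing it towards the post.

```bash
python3 -m handwheel '[[0,0.0003,0,0,0,0],[0,0.0003,0,0,0,0],[0,0.0003,0,0,0,0],[0,0.0002,0,0,0,0],[0,0.0002,0,0,0,0],[0,0.0001,0,0,0,0],[0,0.0001,0,0,0,0],[0,0.0001,0,0,0,0]]' 0; python3 bar.py
```

```text
time: 9.02
ee_pos: [0.6062, 0.1405, 0.1043]
tcp_rot: [180.0, -0.0, -170.3]
wrist_force: [-0.1, -1.6, 0.6]
opening: 0.0427
t 9.02 bar mm [ -0.77 134.22] z 104.28 rpy [ 180.     -0.   -170.32] Fbar [-0.39 -1.52  0.58] op 42.73
```

```bash
python3 -m handwheel '[[0,0.0003,0,0,0,0],[0,0.0002,0,0,0,0],[0,0.0002,0,0,0,0],[0,0.0001,0,0,0,0],[0,0.0001,0,0,0,0],[0,0.0001,0,0,0,0],[0,0.0001,0,0,0,0],[0,0,0,0,0,0]]' 0; python3 bar.py
```

```text
time: 9.68
ee_pos: [0.606, 0.1416, 0.1043]
tcp_rot: [180.0, -0.0, -170.3]
wrist_force: [-0.8, -2.0, 0.9]
opening: 0.0427
t 9.68 bar mm [ -0.77 135.33] z 104.27 rpy [ 180.     -0.   -170.31] Fbar [-1.15 -1.78  0.92] op 42.68
```

```bash
python3 -m handwheel '[[0,0.0002,0,0,0,0],[0,0.0002,0,0,0,0],[0,0.0001,0,0,0,0],[0,0.0001,0,0,0,0],[0,0.0001,0,0,0,0],[0,0.0001,0,0,0,0],[0,0,0,0,0,0],[0,0,0,0,0,0]]' 0; python3 bar.py
```

```text
time: 10.35
ee_pos: [0.6059, 0.1424, 0.1043]
tcp_rot: [180.0, 0.0, -170.3]
wrist_force: [-1.3, -2.1, -0.3]
opening: 0.0426
t 10.35 bar mm [ -0.76 136.14] z 104.31 rpy [ 180.      0.   -170.32] Fbar [-1.6  -1.85 -0.26] op 42.64
```

```bash
python3 -m handwheel '[[0,0.0001,0,0,0,0],[0,0.0001,0,0,0,0],[0,0.0001,0,0,0,0],[0,0.0001,0,0,0,0],[0,0.0001,0,0,0,0],[0,0.0001,0,0,0,0],[0,0,0,0,0,0],[0,0,0,0,0,0]]' 0; python3 bar.py
```

```text
time: 11.02
ee_pos: [0.6058, 0.1428, 0.1043]
tcp_rot: [-180.0, -0.0, -170.3]
wrist_force: [-0.7, -2.7, 0.7]
opening: 0.0426
t 11.02 bar mm [ -0.77 136.59] z 104.29 rpy [-179.99   -0.   -170.32] Fbar [-1.16 -2.5   0.68] op 42.57
```

```bash
python3 -m handwheel '[[0,0.0001,0,0,0,0],[0,0.0001,0,0,0,0],[0,0.0001,0,0,0,0],[0,0.0001,0,0,0,0],[0,0.0001,0,0,0,0],[0,0.0001,0,0,0,0],[0,0,0,0,0,0],[0,0,0,0,0,0]]' 0; python3 bar.py;python3 wy.py 3 | sed -n 2,3p
```

```text
time: 11.68
ee_pos: [0.6058, 0.143, 0.1043]
tcp_rot: [-179.9, -0.0, -170.3]
wrist_force: [0.2, -6.2, 1.0]
opening: 0.0427
t 11.68 bar mm [ -0.8  136.82] z 104.27 rpy [-179.95   -0.   -170.34] Fbar [-0.88 -6.11  1.05] op 42.74
-30 1913 [116.1 128.9 141.3] [ 95.7 105.9]
-22 1842 [116.  128.9 141.4] [101.1 110.6]
```

The wheel is at the stop on the post side, with the force at 6 N. Now the other way.

```bash
python3 -m handwheel '[[0,-0.004,0,0,0,0],[0,-0.004,0,0,0,0],[0,-0.003,0,0,0,0],[0,-0.002,0,0,0,0],[0,-0.0008,0,0,0,0],[0,-0.0008,0,0,0,0],[0,-0.0008,0,0,0,0],[0,-0.0008,0,0,0,0]]' 0; python3 bar.py
```

```text
time: 12.4
ee_pos: [0.6085, 0.1276, 0.1043]
tcp_rot: [180.0, 0.0, -170.3]
wrist_force: [-0.5, 0.4, 0.6]
opening: 0.0428
t 12.40 bar mm [ -0.74 121.14] z 104.32 rpy [ 1.7999e+02  1.0000e-02 -1.7031e+02] Fbar [-0.41  0.44  0.6 ] op 42.76
```

```bash
python3 -m handwheel '[[0,-0.0008,0,0,0,0],[0,-0.0008,0,0,0,0],[0,-0.0008,0,0,0,0],[0,-0.0008,0,0,0,0],[0,-0.0008,0,0,0,0],[0,-0.0008,0,0,0,0],[0,-0.0008,0,0,0,0],[0,-0.0008,0,0,0,0]]' 0; python3 bar.py
```

```text
time: 13.07
ee_pos: [0.6095, 0.1212, 0.1043]
tcp_rot: [180.0, 0.0, -170.3]
wrist_force: [1.0, 1.4, -0.4]
opening: 0.0425
t 13.07 bar mm [ -0.75 114.68] z 104.26 rpy [ 180.      0.   -170.31] Fbar [ 1.22  1.18 -0.41] op 42.49
```

```bash
python3 -m handwheel '[[0,-0.001,0,0,0,0],[0,-0.001,0,0,0,0],[0,-0.001,0,0,0,0],[0,-0.001,0,0,0,0],[0,-0.001,0,0,0,0],[0,-0.001,0,0,0,0],[0,-0.0006,0,0,0,0],[0,-0.0004,0,0,0,0]]' 0; python3 bar.py; python3 wy.py 3 | sed -n 2,3p
```

```text
time: 13.73
ee_pos: [0.6108, 0.1143, 0.1043]
tcp_rot: [-180.0, 0.0, -170.3]
wrist_force: [0.5, 2.0, 0.4]
opening: 0.043
t 13.73 bar mm [ -0.72 107.61] z 104.31 rpy [-1.8000e+02  1.0000e-02 -1.7032e+02] Fbar [0.86 1.92 0.39] op 43.01
-30 1929 [103.3 115.8 128.6] [ 95.9 106.3]
-22 1831 [102.7 115.9 128.6] [ 97.2 110.4]
```

```bash
python3 -m handwheel '[[0,-0.0004,0,0,0,0],[0,-0.0004,0,0,0,0],[0,-0.0003,0,0,0,0],[0,-0.0003,0,0,0,0],[0,-0.0002,0,0,0,0],[0,-0.0002,0,0,0,0],[0,-0.0001,0,0,0,0],[0,-0.0001,0,0,0,0]]' 0; python3 bar.py
```

```text
time: 14.45
ee_pos: [0.6111, 0.1124, 0.1043]
tcp_rot: [-180.0, 0.0, -170.3]
wrist_force: [1.4, 0.9, 0.0]
opening: 0.0428
t 14.45 bar mm [ -0.72 105.7 ] z 104.28 rpy [-180.      0.   -170.32] Fbar [1.5  0.68 0.04] op 42.76
```

```bash
python3 -m handwheel '[[0,-0.0002,0,0,0,0],[0,-0.0002,0,0,0,0],[0,-0.0002,0,0,0,0],[0,-0.0001,0,0,0,0],[0,-0.0001,0,0,0,0],[0,-0.0001,0,0,0,0],[0,-0.0001,0,0,0,0],[0,0,0,0,0,0]]' 0; python3 bar.py
```

```text
time: 15.12
ee_pos: [0.6112, 0.1114, 0.1043]
tcp_rot: [-180.0, -0.0, -170.3]
wrist_force: [0.8, 2.8, -0.6]
opening: 0.043
t 15.12 bar mm [ -0.79 104.69] z 104.29 rpy [-180.     -0.   -170.32] Fbar [ 1.28  2.59 -0.58] op 42.97
```

```bash
python3 -m handwheel '[[0,-0.0001,0,0,0,0],[0,-0.0001,0,0,0,0],[0,-0.0001,0,0,0,0],[0,-0.0001,0,0,0,0],[0,-0.0001,0,0,0,0],[0,-0.0001,0,0,0,0],[0,0,0,0,0,0],[0,0,0,0,0,0]]' 0; python3 bar.py
```

```text
time: 15.78
ee_pos: [0.6113, 0.1108, 0.1043]
tcp_rot: [-180.0, -0.0, -170.3]
wrist_force: [1.4, 1.5, 0.5]
opening: 0.0423
t 15.78 bar mm [ -0.77 104.1 ] z 104.27 rpy [-180.     -0.   -170.32] Fbar [1.6  1.29 0.55] op 42.3
```

```bash
python3 -m handwheel '[[0,-0.0001,0,0,0,0],[0,-0.0001,0,0,0,0],[0,-0.0001,0,0,0,0],[0,-0.0001,0,0,0,0],[0,-0.0001,0,0,0,0],[0,-0.0001,0,0,0,0],[0,0,0,0,0,0],[0,0,0,0,0,0]]' 0; python3 bar.py;python3 wy.py 3 | sed -n 2,3p
```

```text
time: 16.45
ee_pos: [0.6114, 0.1104, 0.1043]
tcp_rot: [180.0, 0.0, -170.3]
wrist_force: [0.5, 2.4, -0.2]
opening: 0.0427
t 16.45 bar mm [ -0.76 103.68] z 104.3 rpy [ 179.98    0.   -170.31] Fbar [ 0.89  2.29 -0.21] op 42.66
-30 1920 [ 99.6 112.  124.8] [ 96.  106.1]
-22 1847 [ 99.3 111.9 124.8] [ 99.7 110.4]
```

```bash
python3 -m handwheel '[[0,-0.0001,0,0,0,0],[0,-0.0001,0,0,0,0],[0,-0.0001,0,0,0,0],[0,-0.0001,0,0,0,0],[0,0,0,0,0,0],[0,0,0,0,0,0],[0,0,0,0,0,0],[0,0,0,0,0,0]]' 0; python3 bar.py
```

```text
time: 17.17
ee_pos: [0.6114, 0.1102, 0.1043]
tcp_rot: [180.0, 0.0, -170.3]
wrist_force: [-1.5, 5.9, 0.9]
opening: 0.0425
t 17.17 bar mm [ -0.75 103.52] z 104.32 rpy [ 179.96    0.   -170.3 ] Fbar [-0.47  6.02  0.9 ] op 42.47
```

The wheel is at the other stop as well. The mean of the two stop readings puts the nominal centre of wheel 3 at TCP y = 120.15 mm in my bar frame. I lift off and measure the axle's x from the wheel profile.

```bash
python3 -m handwheel '[[0,0.005,0,0,0,0],[0,0.003,0,0,0,0],[0,0,0.0,0,0,0],[0,0,-0.0375,0,0,0],[0,0,-0.0375,0,0,0],[0,0,-0.03,0,0,0],[0,0,0,0,0,0],[0,0,0,0,0,0]]' 0; python3 bar.py; cat > fit.py <<'E'
from bar import *
from scipy.optimize import least_squares
for n in ('wrist','scene','side'):
    c=grab(n); Q=cloud(c).reshape(-1,3); b=(Q[:,:2]-B)@np.c_[X,Y]*1000; z=Q[:,2]*1000
    for k,n0 in ((3,112),(2,0),(1,-120)):
        m=(abs(b[:,0])<36)&(abs(b[:,1]-n0)<10.5)&(z>90)&(z<118)
        if m.sum()<60: continue
        f=lambda p:np.hypot(b[m,0]-p[0],z[m]-p[1])-37.5
        r=least_squares(f,[0,75],loss='soft_l1',f_scale=.5); print(n,k,m.sum(),r.x.round(2),np.median(abs(r.fun)).round(2),np.percentile(b[m,0],[1,99]).round(1))
    m=(z>60)&(z<72)&(abs(b[:,1]-195)<15)&(abs(b[:,0])<20); print('post',m.sum(),b[m].min(0).round(1) if m.any() else '',b[m].max(0).round(1) if m.any() else '')
    if n=='wrist': save(c,'w2.png'); import pickle; pickle.dump((c,b,z),open('w2.pkl','wb'))
E
python3 fit.py
```

```text
time: 17.83
ee_pos: [0.6109, 0.1176, 0.2115]
tcp_rot: [-180.0, 0.2, -170.3]
wrist_force: [-0.4, -0.5, -0.8]
opening: 0.0428
t 17.83 bar mm [3.0000e-02 1.1089e+02] z 211.49 rpy [-179.97    0.21 -170.32] Fbar [-0.52 -0.39 -0.84] op 42.77
wrist 3 3094 [-0.7  74.44] 0.38 [-34.4  29.6]
wrist 2 2996 [-0.12 74.59] 0.37 [-34.   30.7]
post 501 [-10.2 186.4] [  7.2 203.6]
scene 3 325 [-0.96 74.04] 1.02 [-29.4  33.1]
scene 2 302 [-0.25 74.08] 0.92 [-30.   33.1]
scene 1 268 [ 0.5  72.81] 0.96 [-28.7  33.4]
post 69 [-10.3 185.6] [  8.2 203.4]
side 3 195 [-0.79 73.59] 1.04 [-33.7  29.3]
side 2 236 [-0.83 73.8 ] 1.0 [-34.2  29.7]
side 1 273 [ 0.13 74.06] 0.93 [-34.   30.4]
post 43 [-10.7 183.4] [  7.6 206.3]
```

```bash
python3 -m handwheel '[[0.0242,0.0292,0,0,0,0],[0.0242,0.0292,0,0,0,0],[0.0242,0.0292,0,0,0,0],[0.0242,0.0292,0,0,0,0],[0.0242,0.0292,0,0,0,0],[0.0242,0.0292,0,0,0,2.7],[0,0,0,0,0,0],[0,0,0,0,0,0]]' 0; cat > sp.py <<'E'
from bar import *
for n in ('wrist','scene','side'):
    c=grab(n); Q=cloud(c).reshape(-1,3)*1000; x,y,z=Q.T
    if n=='wrist': save(c,'w3.png'); T=tool(); print('tcp',(T[:3,3]*1000).round(2))
    S=(x>360)&(x<500)&(y>225)&(y<330)
    for lo,hi,t in ((119,130,'top'),(95,115,'mid'),(50,75,'low'),(38.5,45.5,'stand')):
        m=S&(z>lo)&(z<hi)
        if m.sum()>20: r=cv2.minAreaRect(Q[m][:,:2].astype(np.float32)); print(n,t,m.sum(),np.round(r[0],1),np.round(r[1],1),round(r[2],2),'z',np.median(z[m]).round(1),'mean',Q[m][:,:2].mean(0).round(1))
E
python3 bar.py; python3 sp.py
```

```text
time: 18.65
ee_pos: [0.4359, 0.2668, 0.2083]
tcp_rot: [-180.0, -0.1, -172.8]
wrist_force: [0.4, 0.0, -0.5]
opening: 0.0426
t 18.65 bar mm [-147.33  287.46] z 208.33 rpy [-1.7996e+02 -7.0000e-02 -1.7282e+02] Fbar [ 0.36 -0.02 -0.53] op 42.62
tcp [436.89 266.12 208.36]
wrist top 1427 [437.  267.3] [40.1 12.9] 6.73 z 123.5 mean [436. 267.]
wrist mid 148 [417.5 264.9] [ 1.1 12.8] 5.99 z 105.5 mean [417.4 264.9]
wrist low 95 [417.8 264.9] [ 1.5 12.9] 6.4 z 66.3 mean [417.4 264.7]
wrist stand 6498 [437.3 267.2] [90.7 60.2] 6.71 z 41.7 mean [431.4 266.5]
scene top 108 [438.4 265.7] [40.7 12.4] 6.37 z 122.7 mean [438.2 266.2]
scene mid 29 [456.7 269.6] [ 4.  12.5] 4.99 z 103.4 mean [456.6 268.8]
scene low 35 [456.1 269.6] [12.8  4. ] 85.88 z 65.0 mean [456.4 269.7]
scene stand 823 [438.  266.7] [93.2 59.2] 6.59 z 41.4 mean [441.4 267.3]
side top 78 [436.6 267.1] [38.9 18.3] 7.75 z 122.6 mean [436.7 265.4]
side mid 91 [436.2 261.9] [14.1 41.1] 81.85 z 107.7 mean [437.6 262. ]
side low 55 [436.7 263.5] [10.2 41. ] 84.29 z 63.8 mean [442.  263.3]
side stand 375 [436.9 266.8] [90.6 65.6] 5.02 z 40.9 mean [437.1 263.7]
```

View pics/w3.png

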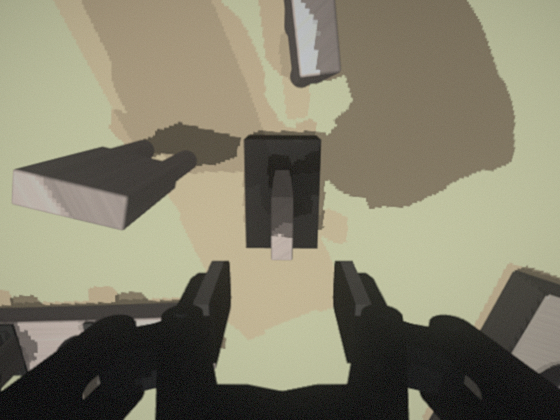

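The view shows the spacer's top at (282,245), upright and centred between the pads, with both look-alikes clear. I descend and grip.

```bash
python3 -m handwheel '[[0,0.001,0.03,0,0,0.5],[0,0,0.03,0,0,0],[0,0,0.026,0,0,0],[0,0,0.012,0,0,0],[0,0,0,0,0,0],[0,0,0,0,0,0],[0,0,0,0,0,0],[0,0,0,0,0,0]]' 0; python3 bar.py; python3 -m handwheel '[[0,0,0,0,0,0],[0,0,0,0,0,0],[0,0,0,0,0,0],[0,0,0,0,0,0],[0,0,0,0,0,0],[0,0,0,0,0,0],[0,0,0,0,0,0],[0,0,0,0,0,0]]' -1 45; python3 bar.py
```

```text
time: 19.47
ee_pos: [0.4383, 0.2673, 0.1131]
tcp_rot: [179.9, 0.1, -173.5]
wrist_force: [0.5, -0.5, -0.3]
opening: 0.0424
t 19.47 bar mm [-144.88  287.51] z 113.12 rpy [ 1.7994e+02  1.4000e-01 -1.7353e+02] Fbar [ 0.39 -0.62 -0.31] op 42.41
time: 20.13
ee_pos: [0.4377, 0.2673, 0.112]
tcp_rot: [180.0, 0.1, -173.5]
wrist_force: [-0.7, -0.1, 6.3]
opening: 0.0125
t 20.13 bar mm [-145.52  287.59] z 112.03 rpy [ 1.7996e+02  7.0000e-02 -1.7351e+02] Fbar [-0.75  0.07  6.25] op 12.54
```

```bash
sed -i 's/^B=.*/a0=np.radians(9.7); B=np.array([.6296,.0083])+np.array([np.cos(a0),np.sin(a0)])*-.00015+np.array([-np.sin(a0),np.cos(a0)])*.00015; a=np.radians(10.0)/' bar.py
python3 -m handwheel '[[0,0,-0.01,0,0,0],[0,0,-0.02,0,0,0],[0,0,-0.03,0,0,0],[0,0,-0.03,0,0,0],[0,0,-0.03,0,0,0],[0,0,-0.01,0,0,-3.5],[0,0,0,0,0,0],[0,0,0,0,0,0]]' -1 45; python3 bar.py
```

```text
time: 20.8
ee_pos: [0.4375, 0.267, 0.2413]
tcp_rot: [180.0, 0.0, -170.1]
wrist_force: [-0.0, -0.5, -2.2]
opening: 0.0125
t 20.80 bar mm [-144.16  287.99] z 241.29 rpy [ 1.8000e+02  1.0000e-02 -1.7009e+02] Fbar [-0.13 -0.46 -2.23] op 12.48
```

```bash
python3 -m handwheel '[[-0.02,-0.022,0,0,0,0],[-0.027,-0.0288,0,0,0,0],[-0.027,-0.0288,0,0,0,0],[-0.027,-0.0288,0,0,0,0],[-0.0239,-0.0255,0,0,0,0],[-0.02,-0.021,0,0,0,0],[0,0,0,0,0,0],[0,0,0,0,0,0]]' -1 45; python3 bar.py; python3 - <<'E'
from h import *
import pickle
d={n:grab(n) for n in('scene','side','wrist')}; pickle.dump(d,open('c3.pkl','wb'))
s=cv2.resize(d['scene']['img'][150:310,250:410],(400,400),interpolation=2); t=cv2.resize(d['side']['img'][80:230,230:380],(400,400),interpolation=2)
cv2.imwrite('pics/h1.png',np.clip(np.hstack([s,t])[:,:,::-1]*1.8,0,255).astype(np.uint8)); save(d['wrist'],'w4.png')
E
python3 bar.py
```

```text
time: 21.47
ee_pos: [0.6072, 0.1382, 0.2383]
tcp_rot: [-180.0, -0.3, -170.2]
wrist_force: [-0.7, 1.5, -1.6]
opening: 0.0122
t 21.47 bar mm [  0.64 131.68] z 238.29 rpy [-179.99   -0.26 -170.23] Fbar [-0.44  1.57 -1.64] op 12.17
t 21.62 bar mm [-1.1000e-01  1.3365e+02] z 240.46 rpy [ 1.8000e+02 -9.0000e-02 -1.7002e+02] Fbar [-0.11  0.4  -1.46] op 12.37
```

View pics/h1.png

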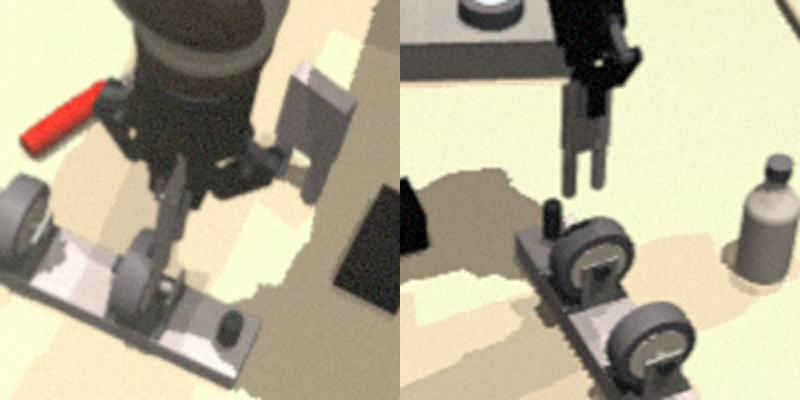

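View pics/w4.png

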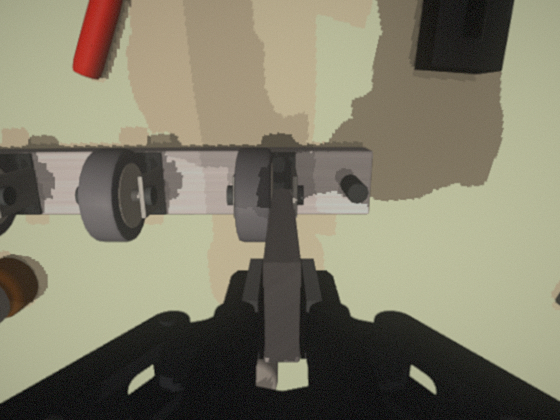

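The scene and side views show the spacer held upright, prongs down, above the post side of wheel 3. In the wrist view the prong ends are at about (283,165), beside the shifted wheel. I check its pose and tilt numerically.

```bash
cat > hs.py <<'E'
from bar import *
for n in ('wrist','scene','side'):
    c=grab(n); T=tool(); t=bf(T[:3,3]); zt=T[2,3]*1000
    Q=cloud(c).reshape(-1,3); b=(Q[:,:2]-B)@np.c_[X,Y]*1000-t; z=Q[:,2]*1000-zt
    for lo,hi in ((-103,-85),(-80,-60),(-52,-35),(-35,-20)):
        m=(abs(b[:,0])<30)&(abs(b[:,1])<14)&(z>lo)&(z<hi)
        if m.sum()>15: print(n,lo,m.sum(),'x',np.percentile(b[m,0],[2,50,98]).round(1),'y',np.percentile(b[m,1],[2,50,98]).round(1))
    m=(abs(b[:,0])<30)&(abs(b[:,1])<14)&(z>-110); print('zmin',np.percentile(z[m],1).round(1))
E
python3 hs.py; python3 bar.py
```

```text
wrist -103 111 x [-21.  -20.  -15.9] y [-6.1 -0.3  5.8]
wrist -80 195 x [-20.8 -19.9 -16.6] y [-5.7  0.3  5.7]
wrist -52 287 x [-20.9 -20.6 -19.9] y [-6.1 -0.1  6.1]
wrist -35 334 x [-20.9 -20.5 -19.8] y [-6.1  0.1  6.2]
zmin -77.1
scene -103 35 x [-13.6  17.4  19.9] y [-5.2  1.8  5.3]
scene -80 41 x [-14.2  17.7  19.5] y [-5.9  2.   5.3]
scene -52 50 x [-3.8 18.9 20.5] y [-6.3  2.5  5.7]
scene -35 34 x [ 3.3 18.8 20.4] y [-6.7  1.   5.7]
zmin -94.1
side -103 60 x [-21.5  -9.8  15.2] y [-7.4 -4.3  1.5]
side -80 86 x [-21.2   5.1  16.9] y [-8.7 -4.2  1.3]
side -52 110 x [-21.3  -5.1  17.7] y [-8.3 -5.3  2.2]
side -35 89 x [-21.7  -6.3  17.6] y [-9.  -5.4  2.4]
zmin -97.8
t 21.77 bar mm [1.1000e-01 1.3389e+02] z 241.55 rpy [ 1.8000e+02  1.0000e-02 -1.6996e+02] Fbar [-0.46 -0.12 -1.08] op 12.11
```

```bash
python3 -m handwheel '[[-0.0003,-0.0007,0.006,0,0,0],[0,0,0.006,0,0,0],[0,0,0.006,0,0,0],[0,0,0,0,0,0],[0,0,0,0,0,0],[0,0,0,0,0,0],[0,0,0,0,0,0],[0,0,0,0,0,0]]' -1 45; python3 bar.py
```

```text
time: 22.43
ee_pos: [0.6075, 0.1389, 0.2236]
tcp_rot: [180.0, 0.0, -170.0]
wrist_force: [-0.2, 0.0, -1.2]
opening: 0.0122
t 22.43 bar mm [  1.04 132.32] z 223.57 rpy [ 1.8000e+02  2.0000e-02 -1.7002e+02] Fbar [-0.18  0.03 -1.21] op 12.25
```

```bash
python3 -m handwheel '[[0.0006,0.0008,0,0,0,0],[0,0,0,0,0,0],[0,0,0.003,0,0,0],[0,0,0.003,0,0,0],[0,0,0.003,0,0,0],[0,0,0,0,0,0],[0,0,0,0,0,0],[0,0,0,0,0,0]]' -1 45; python3 bar.py; python3 hs.py | grep wrist
```

```text
time: 23.1
ee_pos: [0.6066, 0.1396, 0.2142]
tcp_rot: [-180.0, -0.0, -170.0]
wrist_force: [-0.6, 0.3, -1.2]
opening: 0.0123
t 23.10 bar mm [  0.3  133.11] z 214.25 rpy [-1.8000e+02 -1.0000e-02 -1.7001e+02] Fbar [-0.51  0.34 -1.15] op 12.25
wrist -103 206 x [-20.7 -16.    6.9] y [-13.6  -5.7   5.9]
wrist -80 195 x [-20.7 -20.  -16.6] y [-5.6  0.5  6. ]
wrist -52 285 x [-20.9 -20.5 -20. ] y [-5.8  0.1  6.4]
wrist -35 330 x [-20.9 -20.5 -19.9] y [-5.9  0.3  6.4]
```

```bash
python3 -m handwheel '[[0,0,0.002,0,0,0],[0,0,0.003,0,0,0],[0,0,0.003,0,0,0],[0,0,0.003,0,0,0],[0,0,0.003,0,0,0],[0,0,0.002,0,0,0],[0,0,0,0,0,0],[0,0,0,0,0,0]]' -1 45; python3 bar.py
```

```text
time: 23.92
ee_pos: [0.6066, 0.1395, 0.1981]
tcp_rot: [-180.0, -0.0, -170.0]
wrist_force: [-1.0, -0.4, -1.5]
opening: 0.0123
t 23.92 bar mm [  0.26 133.1 ] z 198.13 rpy [-1.8000e+02 -2.0000e-02 -1.7002e+02] Fbar [-1.05 -0.2  -1.49] op 12.33
```

```bash
python3 -m handwheel '[[0,0,0.001,0,0,0],[0,0,0.001,0,0,0],[0,0,0.001,0,0,0],[0,0,0.001,0,0,0],[0,0,0.001,0,0,0],[0,0,0.001,0,0,0],[0,0,0.001,0,0,0],[0,0,0,0,0,0]]' -1 45; python3 bar.py
```

```text
time: 24.58
ee_pos: [0.6066, 0.1396, 0.191]
tcp_rot: [-180.0, -0.0, -170.0]
wrist_force: [-0.7, -0.6, -1.6]
opening: 0.0121
t 24.58 bar mm [  0.27 133.11] z 191.03 rpy [-1.8000e+02 -2.0000e-02 -1.7002e+02] Fbar [-0.81 -0.43 -1.63] op 12.05
```

```bash
python3 -m handwheel '[[0,0,0.001,0,0,0],[0,0,0.001,0,0,0],[0,0,0.0005,0,0,0],[0,0,0.0005,0,0,0],[0,0,0.0005,0,0,0],[0,0,0.0005,0,0,0],[0,0,0.0005,0,0,0],[0,0,0.0005,0,0,0]]' -1 45; python3 bar.py
```

```text
time: 25.25
ee_pos: [0.6067, 0.1396, 0.1863]
tcp_rot: [180.0, 0.0, -170.0]
wrist_force: [0.3, -0.5, -1.2]
opening: 0.012
t 25.25 bar mm [  0.36 133.14] z 186.26 rpy [ 180.      0.   -170.02] Fbar [ 0.24 -0.6  -1.18] op 12.0
```

```bash
python3 -m handwheel '[[0,0,0.0005,0,0,0],[0,0,0.0005,0,0,0],[0,0,0.0005,0,0,0],[0,0,0.0005,0,0,0],[0,0,0.0005,0,0,0],[0,0,0.0005,0,0,0],[0,0,0.0005,0,0,0],[0,0,0.0005,0,0,0]]' -1 45; python3 bar.py
```

```text
time: 25.92
ee_pos: [0.6066, 0.1396, 0.1822]
tcp_rot: [-180.0, 0.0, -170.0]
wrist_force: [-0.2, 0.5, -0.7]
opening: 0.0124
t 25.92 bar mm [  0.34 133.1 ] z 182.25 rpy [-180.      0.   -170.02] Fbar [-0.09  0.56 -0.74] op 12.39
```

```bash
python3 -m handwheel '[[0,0,0.0007,0,0,0],[0,0,0.0007,0,0,0],[0,0,0.0007,0,0,0],[0,0,0.0007,0,0,0],[0,0,0.0007,0,0,0],[0,0,0.0007,0,0,0],[0,0,0.0007,0,0,0],[0,0,0.0007,0,0,0]]' -1 45; python3 bar.py
```

```text
time: 26.58
ee_pos: [0.6066, 0.1396, 0.1766]
tcp_rot: [180.0, 0.0, -170.0]
wrist_force: [0.3, 0.0, -1.2]
opening: 0.0122
t 26.58 bar mm [  0.35 133.14] z 176.6 rpy [ 180.      0.   -170.02] Fbar [ 0.33 -0.02 -1.22] op 12.23
```

```bash
python3 -m handwheel '[[0,0,0.001,0,0,0],[0,0,0.001,0,0,0],[0,0,0.001,0,0,0],[0,0,0.001,0,0,0],[0,0,0.001,0,0,0],[0,0,0.001,0,0,0],[0,0,0.001,0,0,0],[0,0,0.001,0,0,0]]' -1 45; python3 bar.py
```

```text
time: 27.25
ee_pos: [0.6066, 0.1396, 0.1686]
tcp_rot: [-180.0, -0.0, -170.0]
wrist_force: [-0.5, -0.5, -1.0]
opening: 0.012
t 27.25 bar mm [  0.33 133.12] z 168.58 rpy [-180.     -0.   -170.02] Fbar [-0.56 -0.39 -0.97] op 11.99
```

```bash
python3 -m handwheel '[[0,0,0.0015,0,0,0],[0,0,0.0015,0,0,0],[0,0,0.0015,0,0,0],[0,0,0.0015,0,0,0],[0,0,0.0015,0,0,0],[0,0,0.0015,0,0,0],[0,0,0.0015,0,0,0],[0,0,0.0015,0,0,0]]' -1 45; python3 bar.py
```

```text
time: 27.92
ee_pos: [0.6066, 0.1396, 0.1565]
tcp_rot: [-180.0, -0.0, -170.0]
wrist_force: [-0.1, 0.2, -0.4]
opening: 0.012
t 27.92 bar mm [  0.32 133.13] z 156.5 rpy [-180.     -0.   -170.01] Fbar [-0.09  0.19 -0.43] op 12.02
```

```bash
python3 -m handwheel '[[0,0,0.0015,0,0,0],[0,0,0.0015,0,0,0],[0,0,0.0015,0,0,0],[0,0,0.0015,0,0,0],[0,0,0.0015,0,0,0],[0,0,0.0015,0,0,0],[0,0,0.001,0,0,0],[0,0,0.001,0,0,0]]' -1 45; python3 bar.py
```

```text
time: 28.58
ee_pos: [0.6066, 0.1396, 0.1456]
tcp_rot: [180.0, -0.0, -170.0]
wrist_force: [-0.9, -0.1, -1.6]
opening: 0.0123
t 28.58 bar mm [  0.32 133.1 ] z 145.56 rpy [ 180.     -0.   -170.02] Fbar [-0.9   0.04 -1.56] op 12.3
```

```bash
python3 -m handwheel '[[0,0,0.0008,0,0,0],[0,0,0.0008,0,0,0],[0,0,0.0008,0,0,0],[0,0,0.0008,0,0,0],[0,0,0.0006,0,0,0],[0,0,0.0005,0,0,0],[0,0,0.0004,0,0,0],[0,0,0.0003,0,0,0]]' -1 45; python3 bar.py
```

```text
time: 29.25
ee_pos: [0.6066, 0.1396, 0.1407]
tcp_rot: [180.0, 0.0, -170.0]
wrist_force: [-0.6, 0.3, -1.3]
opening: 0.0123
t 29.25 bar mm [  0.35 133.14] z 140.66 rpy [ 180.      0.   -170.01] Fbar [-0.53  0.41 -1.29] op 12.29
```

```bash
python3 -m handwheel '[[0,0,0.0002,0,0,0],[0,0,0.0002,0,0,0],[0,0,0.0002,0,0,0],[0,0,0.0002,0,0,0],[0,0,0.0002,0,0,0],[0,0,0.0002,0,0,0],[0,0,0,0,0,0],[0,0,0,0,0,0]]' -1 45; python3 bar.py
```

```text
time: 29.92
ee_pos: [0.6066, 0.1396, 0.1394]
tcp_rot: [-180.0, -0.0, -170.0]
wrist_force: [-0.4, 0.2, -1.9]
opening: 0.012
t 29.92 bar mm [  0.32 133.11] z 139.45 rpy [-180.     -0.   -170.01] Fbar [-0.33  0.3  -1.93] op 11.99
```

```bash
python3 -m handwheel '[[0,0,0.0002,0,0,0],[0,0,0.0002,0,0,0],[0,0,0.0002,0,0,0],[0,0,0.0001,0,0,0],[0,0,0.0001,0,0,0],[0,0,0.0001,0,0,0],[0,0,0,0,0,0],[0,0,0,0,0,0]]' -1 45; python3 bar.py
```

```text
time: 30.58
ee_pos: [0.6066, 0.1396, 0.1386]
tcp_rot: [-180.0, -0.0, -170.0]
wrist_force: [-0.3, -0.6, -1.3]
opening: 0.0124
t 30.58 bar mm [  0.33 133.14] z 138.59 rpy [-180.     -0.   -170.02] Fbar [-0.4  -0.55 -1.29] op 12.36
```

```bash
python3 -m handwheel '[[0,0,0.0001,0,0,0],[0,0,0.0001,0,0,0],[0,0,0.0001,0,0,0],[0,0,0.0001,0,0,0],[0,0,0.0001,0,0,0],[0,0,0.0001,0,0,0],[0,0,0,0,0,0],[0,0,0,0,0,0]]' -1 45; python3 bar.py
```

```text
time: 31.25
ee_pos: [0.6067, 0.1396, 0.1382]
tcp_rot: [180.0, 0.0, -170.0]
wrist_force: [-0.8, 0.1, 1.4]
opening: 0.0124
t 31.25 bar mm [  0.41 133.15] z 138.21 rpy [ 1.8000e+02  2.0000e-02 -1.7001e+02] Fbar [-0.74  0.23  1.43] op 12.36
```

The spacer is down on the base plate at the expected height (138.2 mm TCP). I release and retreat straight up.

```bash
python3 -m handwheel '[[0,0,0,0,0,0],[0,0,0,0,0,0],[0,0,0,0,0,0],[0,0,0,0,0,0],[0,0,0,0,0,0],[0,0,0,0,0,0],[0,0,0,0,0,0],[0,0,0,0,0,0]]' 0 45; python3 bar.py; python3 -m handwheel '[[0,0,-0.005,0,0,0],[0,0,-0.01,0,0,0],[0,0,-0.02,0,0,0],[0,0,-0.03,0,0,0],[0,0,-0.03,0,0,0],[0,0,-0.01,0,0,0],[0,0,0,0,0,0],[0,0,0,0,0,0]]'; python3 bar.py; python3 - <<'E'
from bar import *
d={n:grab(n) for n in('scene','side','wrist')}
for n,c in d.items():
    Q=cloud(c).reshape(-1,3); b=(Q[:,:2]-B)@np.c_[X,Y]*1000; z=Q[:,2]*1000
    m=(abs(b[:,0])<30)&(abs(b[:,1]-133)<20)&(z>135)&(z<165)
    if m.sum()>10: r=cv2.minAreaRect(b[m].astype(np.float32)); print(n,'top',m.sum(),np.round(r[0],1),np.round(r[1],1),round(r[2],1),'z',np.percentile(z[m],[5,50,95]).round(1))
    m=(abs(b[:,0])<15)&(abs(b[:,1]-112)<25)&(z>107)&(z<114); print('wheel y',np.percentile(b[m,1],[2,98]).round(1))
s=cv2.resize(d['scene']['img'][150:350,210:410],(400,400),interpolation=2); t=cv2.resize(d['side']['img'][80:280,230:430],(400,400),interpolation=2)
cv2.imwrite('pics/e1.png',np.clip(np.hstack([s,t])[:,:,::-1]*1.8,0,255).astype(np.uint8))
E
```

```text
time: 31.92
ee_pos: [0.6067, 0.1396, 0.138]
tcp_rot: [180.0, -0.0, -170.0]
wrist_force: [0.4, -0.4, -0.4]
opening: 0.0431
t 31.92 bar mm [  0.34 133.11] z 137.97 rpy [ 180.     -0.   -170.02] Fbar [ 0.38 -0.42 -0.36] op 43.14
time: 32.58
ee_pos: [0.607, 0.1396, 0.2434]
tcp_rot: [180.0, 0.1, -170.0]
wrist_force: [0.1, -0.5, -0.1]
opening: 0.0423
t 32.58 bar mm [  0.66 133.13] z 243.41 rpy [ 1.8000e+02  7.0000e-02 -1.7002e+02] Fbar [ 0.05 -0.49 -0.09] op 42.27
scene top 169 [  0.6 132.2] [41.1 13.2] 0.1 z [137.7 148.8 151.7]
wheel y [ 99.3 121.9]
side top 146 [ -1. 134.] [41.  19.1] 3.2 z [136.1 146.3 151.3]
wheel y [ 98.8 129.1]
wrist top 1419 [ -0.4 133.4] [40. 13.] 0.1 z [144.3 149.5 150.6]
wheel y [100.3 124.4]
```

View pics/e1.png

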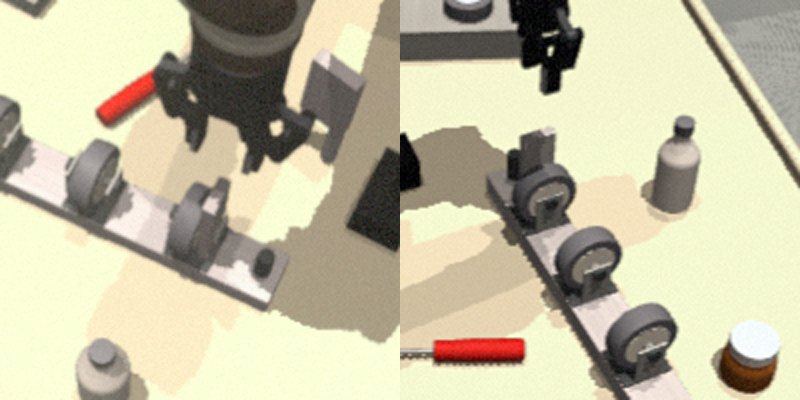

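The views show the spacer standing upright astride the axle of wheel 3 on the post side. Its top is at about 149.5 mm, bar x -0.4 and y 133.4 mm, and the gripper is clear. I hand the job in.

```bash
python3 -c "
from h import *;print(order.job_done())"
```

```text
the job is handed in; nothing more can be done
None
```

The worn castor was wheel 3, the one next to the post. The spacer now stands on its post side, released, and I handed the job in at about 33 s; no verdict was reported.

- **Wheel:** I tried wheel 3 first and it slid with about 2 N, so I did not rock wheels 1 and 2. I pushed it to its stop towards the post and then to its stop away from it. The highest force read at the wrist was about 6 N. Wheel travel came to about 16 mm, and the mean of the two stop readings put the nominal wheel centre at y = 120.15 mm.
- **Spacer:** I took the smallest spacer, the one in the stand, and lowered it into the gap. It met almost no resistance until its prongs touched the base plate, where the wrist force rose by roughly 3 N. I then let go and lifted the gripper about 105 mm clear.
- **Last checks:** The wrist camera puts the spacer's top at x = -0.4 mm, y = 133.4 mm and z = 149.5 mm, against a target of 0, about 133.1 and 150 mm. That puts the slot end about 83.5 mm above the table. The spacer looks upright.
- **Disagreement:** The scene and side cameras differ from the wrist camera by about 1 mm (x +0.6 and -1.0 mm, y 132.2 and 134.0 mm), all within tolerance.
- **Bystanders:** I never went near the bottle, the jar or the screwdriver. They look unmoved in the last picture, but I did not measure them again.

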